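Make up a strings kit and a workshop kit from the krar peg carver's stock

TASK

Make up two kits from the stock on the cart top, one thing to a bay, each lying lengthways in its bay, flat on the bay's floor and clear of the lips. The two-bay tray gets the short ebony peg and the horn bridge (standing on its feet), either way round; the three-bay tray gets the long ebony peg in the middle bay, with the bronze file handle and the hardwood gauge block in the bays on either side of it. Leave the cork sanding block where it lies.

Things in the scene. Friction and masses are not known exactly. Their poses are not given: they have to be found in the camera images.
- long_peg_mid (a point): Long near-black ebony tuning peg lying down, 116 mm long: a round shank 20 mm in diameter and, on the last 28 mm at its +x end, a flat head 32 mm wide and 20 mm thick. This point is at mid-length, half-way up (10 mm above what it lies on). Its x axis runs along its length. Rests on the steel cart top at z = 0 at the start, at any of six stock places.
- short_peg_mid (a point): Short ebony tuning peg lying down, like the long one but 78 mm long: round shank 20 mm in diameter, flat head 28 mm long, 32 mm wide and 20 mm thick at its +x end. This point is at mid-length, half-way up (10 mm). Its x axis runs along its length. Rests on the steel cart top at z = 0 at the start, at any of six stock places.
- bridge_mid (a point): Pale horn bridge standing on two feet like a little arch: 70 mm long, 16 mm thick, 24 mm tall, beam on top 13 mm deep with six dark string notches, gap of 40 mm between the feet. This point is at its centre, 12 mm up; z points up through its top. Its x axis runs along its length. Rests on the steel cart top at z = 0 at the start, at any of six stock places.
- handle_mid (a point): Chunky bronze file handle lying on one of its flats: eight-sided bar 28 mm across flats and 85 mm long, with a 20 mm round ferrule 10 mm long at the +x end, 95 mm over all, about 0.35 kg. This point is on its axis at mid-length, 14 mm up. Its x axis runs along its length. Rests on the steel cart top at z = 0 at the start, at any of six stock places.
- gauge_mid (a point): Hardwood peg gauge block, 62 x 32 mm and 26 mm tall, mid-brown, with three dark round holes of growing size on top. This point is at its centre, 13 mm up. Its x axis runs along its length. Rests on the steel cart top at z = 0 at the start, at any of six stock places.
- cork_mid (a point): Plain cork sanding block, 85 x 45 mm and 30 mm tall, speckled, no holes; not part of either kit. This point is at its centre, 15 mm up. Its x axis runs along its length. Rests on the steel cart top at z = 0 at the start, at any of six stock places.
- tray2: Two-bay kit tray, 136 mm (x) by 140 mm (y): plywood base 3 mm thick with dark lips all round and between the bays, whose tops are 8 mm above the cart top (5 mm above the bay floor) and 4 mm thick. Each bay is 62 mm wide (tray x) by 132 mm long (tray y) inside. Fixed to the cart top. Origin at the centre of the underside, at z = 0; the bay centres are at x = -33 and +33 mm.
- tray3: Three-bay kit tray, 202 mm (x) by 140 mm (y): plywood base 3 mm thick with dark lips all round and between the bays, whose tops are 8 mm above the cart top (5 mm above the bay floor) and 4 mm thick. Each bay is 62 mm wide (tray x) by 132 mm long (tray y) inside. Fixed to the cart top. Origin at the centre of the underside, at z = 0; the bay centres are at x = -66, 0 and +66 mm.
- clip: Bench-mounted spring clip that holds a pattern peg upright, 120 mm tall, base 70 x 70 mm, fixed, beyond the stock; not part of the job, only to be kept clear of. Origin at the centre of its underside.

How it is judged:
By the outcome, as a careful person would: the job done as asked, in the order asked, and still so for the second after the job is handed in, with the robot touching nothing.
It also fails if it takes over 115 s, if anything falls off the work surface, if the arm or the gripper's body presses on something with over 40 N, if the wrist force passes 120 N, or if a joint passes its speed limit or range.

ROBOT

A 6-joint arm with a two-finger parallel gripper is mounted at the origin on the work surface. World frame = base frame: x ahead of the robot, y to its left, z up, the work surface at z = 0. Lengths are in m, angles in degrees, forces in N, time in s.
With the tool pointing down it reaches from about 0.3 to 0.75 m from the base axis. Payload 8.5 kg.
Tool frame: the origin (TCP) lies at the very end of the fingers, on their centre line; the grasp point (between the pads) lies 19 mm behind it (env.pinch_z is the distance from the TCP to the grasp point, in m); z points along the fingers, y is the line along which they close (so a half turn about z gives the same grasp; the last joint's range is limited). The gripper opens to 85 mm and grips with 20 to 120 N. Pads are 22 mm wide; open, the fingers measure 114 mm over their backs; the gripper's body (76 mm by 85 mm) begins 54 mm behind the grasp point. The pads swing forward as they close: fully open they stand 13 mm farther back than shut.
Start: joints at [-80.174, 21.807, 74.336, -0, 83.858, -12.336], TCP at [0.207, -0.509, 0.231] pointing down, gripper open.
Joint ranges: [-178.18, 178.18], [-50.72, 133.34], [12.68, 142.11], [-81.47, 261.47], [9.98, 163.14], [-165.26, 165.26]. Speed limits (degrees/s): [136.94, 136.94, 180, 180, 180, 180].

INTERFACE

Orientations are given as a 3x3 rotation matrix whose columns are the frame's x, y, z axes.
In Python, from rig import env, viewer gives the robot as it stands.
- The arm moves only by the tool drive_tool, never from a script. Its argument "series" is a list of rows, each a list of 3 entries, a list of its own where there are three numbers: the shift along the tool's x, y, z in m, then the turn about the tool's z in degrees, then the finger opening in m, from 0 to 0.0854. A call has 1 to 20 rows; each row is the pose to reach, as a shift and turn from the pose commanded when the call began, along the tool's axes at that moment; what a row does not reach only later rows make up. A row lasts 1/10 s, in which the tool goes at most 50 mm and 8.59 degrees, less where a joint would pass 70% of its speed; a pose out of reach is approached as far as the arm can. A call with a gripper value outside its range is refused whole. The fingers move at their own pace and stop on an object; "newtons" is the grip in N (left out, the last holds). Time passes only in rows, so rows that repeat a pose let the fingers close. It gives the time, the measured TCP pose, the force, the opening and the grip force at its end, in the units of the state.
- env.observe(): the state, without advancing time (a new reading comes with each control period).
- viewer.get_image(name): name is "side" or "top"; returns a dict with "img" (400x640x3 uint8, red, green, blue), "depth" (400x640 float32, m along the optical axis (not along the pixel's ray), 0 where there is no reading), "camera_matrix" (3x3 intrinsics, pixels), "rvec" (rotation vector, rad) and "tvec" (3), from world to camera coordinates, as OpenCV has them. Camera axes: x right, y down, z forward; pixel columns grow to the right and rows downward; lengths in m; the calibration is good to about 2 mm. A picture is of the moment at which its call begins.
- env.close_job(): hands the job in; it is judged then, once.
The state is a dict: "time_s": time; "q": joint angles; "qvel": joint speeds; "joint_efforts": joint torques, N m; "position": TCP position; "tool_rot": TCP orientation; "ft_force": force on the tool from outside, world axes, zero at the start; "wrist_torque": the same for the moment, N m; "grip_width": finger opening in m; "gripper_force": force on a finger pad.
Only numpy, scipy, OpenCV 4.12 (cv2) and the standard library are available. Lean on these libraries where they do the work, as an engineer would, in place of code of your own. Each camera call takes 0.05 s, during which the arm holds its last target. There are 200 camera calls.

## Working session

There is one attempt and no reset: what is moved stays moved. The work goes in short steps, Python scripts to look and compute and a tool call to move; the robot and the scene stay as the last step left them, time stands still between calls to the robot, and variables do not carry over. Pictures are saved under pics/ and viewed, at most 14 in all, crops included, and the job is handed in when it is done.

Besides the shell and the picture viewer there is one more tool, called after "Call:" as a command line: name --argument value ..., lists and objects as JSON in quotes. drive_tool: Moves the arm, as the interface text tells. Its arguments: {"type":"object","properties":{"series":{"type":"array"},"newtons":{"type":"number"}},"required":["series"]}

```bash
mkdir -p pics; ls
python3 - <<'E'
from rig import env, viewer
import cv2,numpy as np
for n in("top","side"):
    d=viewer.get_image(n); cv2.imwrite(f"pics/{n}0.png",d["img"][:,:,::-1]); np.savez(f"{n}0.npz",**d)
    R=cv2.Rodrigues(d["rvec"])[0]; print(n,-R.T@d["tvec"].ravel(),R[2],d["camera_matrix"][0])
s=env.observe();print(s)
E
```

```text
pics
top [0.53931014 0.00326878 0.89888326] [ 0.12783527  0.00314261 -0.99179044] [406.76283069   0.         320.67776032]
side [ 0.58006156 -0.78349229  0.64814809] [ 0.05303819  0.79655146 -0.60223976] [396.40606504   0.         317.01575459]
{'time_s': 0.1, 'q': array([-8.01747834e+01,  2.18354870e+01,  7.43788349e+01, -1.88914462e-03,
        8.38570281e+01, -1.23347712e+01]), 'qvel': array([ 0.06811205, -0.09323168, -0.14222898,  0.08704758,  0.10483959,
       -0.00469745]), 'joint_efforts': array([ 3.75345990e-03, -4.49225342e+01, -2.31655133e+01, -1.74514130e-04,
        3.69113041e-03, -3.16035130e-05]), 'position': array([ 0.20741033, -0.50911304,  0.23079819]), 'tool_rot': array([[ 9.26132912e-01,  3.77197255e-01, -2.44802258e-04],
       [ 3.77197262e-01, -9.26132136e-01,  1.22143326e-03],
       [ 2.34002034e-04, -1.22354828e-03, -9.99999224e-01]]), 'ft_force': array([ 0.55407451, -0.27496685, -0.0748527 ]), 'wrist_torque': array([ 0.02132093, -0.0412637 ,  0.03400394]), 'gripper_force': 0.0, 'grip_width': 0.08579992707821316}
```

View pics/top0.png

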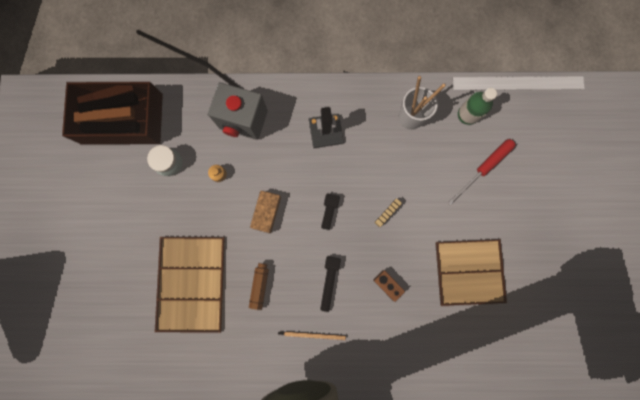

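View pics/side0.png

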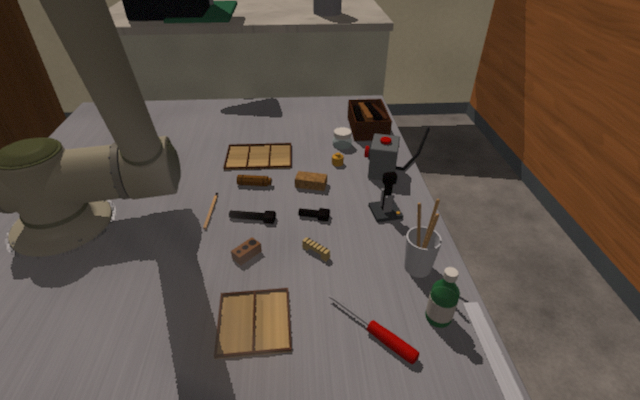

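The top view (up = +x, left = +y) shows the three-bay tray around (190,284) and the two-bay tray around (471,272). The stock is cork (265,211), handle (258,286), short peg (330,211), long peg (330,283), bridge (388,212) and gauge (389,285), with the clip at (325,128).

```bash
cat > h.py <<'E'
import numpy as np, cv2
def ray(d,uv,z):
    R=cv2.Rodrigues(d["rvec"])[0]; c=-R.T@d["tvec"].ravel()
    uv=np.atleast_2d(np.asarray(uv,float)); p=np.c_[uv,np.ones(len(uv))]
    v=p@np.linalg.inv(d["camera_matrix"]).T@R
    return (c+v*((z-c[2])/v[:,2])[:,None])
def pts(d,m):
    v,u=np.nonzero(m&(d["depth"]>0)); R=cv2.Rodrigues(d["rvec"])[0]
    p=np.c_[u,v,np.ones(len(u))]@np.linalg.inv(d["camera_matrix"]).T*d["depth"][v,u][:,None]
    return (p-d["tvec"].ravel())@R
def mask(d,box,kind):
    x0,y0,x1,y1=box; im=d["img"]; hsv=cv2.cvtColor(im,cv2.COLOR_RGB2HSV)
    m=(hsv[...,2]<62) if kind=="dark" else (hsv[...,1]>70)
    o=np.zeros(m.shape,np.uint8); o[y0:y1,x0:x1]=m[y0:y1,x0:x1]
    n,l,s,_=cv2.connectedComponentsWithStats(o); 
    return l==1+np.argmax(s[1:,4])
def measure(d,box,kind,zc):
    m=mask(d,box,kind); v,u=np.nonzero(m); w=ray(d,np.c_[u,v],zc)[:,:2]
    (c,s,a)=cv2.minAreaRect((w*1000).astype(np.float32))
    if s[0]<s[1]: a+=90
    a=(a+90)%180-90; s=sorted(s)
    e=np.array([np.cos(np.radians(a)),np.sin(np.radians(a))])
    t=(w*1000-c)@e; n=np.array([-e[1],e[0]]); q=(w*1000-c)@n
    wd=[np.ptp(q[t<-len(e)*8]) ,np.ptp(q[t>16])]
    P=pts(d,m)
    return dict(c=np.round(c,1),size=np.round(s,1),ang=round(a,1),mean=np.round(w.mean(0)*1000,1),w_lo_hi=np.round(wd,1),ztop=round(float(np.percentile(P[:,2],80))*1000,1),n=int(m.sum()))
E
cat > m0.py <<'E'
from h import *
d=dict(np.load("top0.npz"))
for n,b,k,z in [("long",(312,248,350,320),"dark",.01),("short",(315,188,348,236),"dark",.01),("bridge",(368,190,410,235),"sat",.012),("gauge",(365,262,412,308),"sat",.013),("handle",(243,255,275,318),"sat",.014),("cork",(240,182,290,240),"sat",.015),("tray3",(145,228,232,340),"sat",.005),("tray2",(430,230,514,312),"sat",.005)]:
    print(n,measure(d,b,k,z))
t=dict(np.load("top0.npz"))["img"]
a=cv2.resize(t[180:345,145:515],None,fx=2.1,fy=2.1,interpolation=cv2.INTER_CUBIC)
cv2.imwrite("pics/crop0.png",a[:,:,::-1])
E
python3 m0.py
```

```text
long {'c': array([469.9, -14.9]), 'size': array([ 30.7, 115.2]), 'ang': -6.6, 'mean': array([475., -13.]), 'w_lo_hi': array([20.4, 30.7]), 'ztop': 20.8, 'n': 547}
short {'c': array([625.8, -13.1]), 'size': array([30.4, 77.5]), 'ang': -14.3, 'mean': array([629.5, -14.5]), 'w_lo_hi': array([18.1, 30.4]), 'ztop': 21.0, 'n': 365}
bridge {'c': array([ 621.2, -141.2]), 'size': array([17.3, 73.7]), 'ang': -42.6, 'mean': array([ 621.5, -141.3]), 'w_lo_hi': array([16.1, 17.3]), 'ztop': 25.4, 'n': 259}
gauge {'c': array([ 464.8, -139.3]), 'size': array([33.5, 63.7]), 'ang': 43.8, 'mean': array([ 463.7, -139.8]), 'w_lo_hi': array([31.8, 33.5]), 'ztop': 27.4, 'n': 429}
handle {'c': array([464.6, 139.7]), 'size': array([29.6, 97.2]), 'ang': -8.9, 'mean': array([463.2, 140. ]), 'w_lo_hi': array([29.5, 29.6]), 'ztop': 28.4, 'n': 611}
cork {'c': array([625. , 127.3]), 'size': array([48.1, 86.9]), 'ang': -15.0, 'mean': array([624.7, 127.5]), 'w_lo_hi': array([47.7, 48.1]), 'ztop': 31.3, 'n': 864}
tray3 {'c': array([470. , 289.3]), 'size': array([141.4, 199.8]), 'ang': -0.4, 'mean': array([468.6, 289.4]), 'w_lo_hi': array([141.3, 141.4]), 'ztop': 5.4, 'n': 6209}
tray2 {'c': array([ 491.6, -317.4]), 'size': array([136.3, 141.4]), 'ang': -87.7, 'mean': array([ 491.4, -317.3]), 'w_lo_hi': array([135.4, 135.3]), 'ztop': 5.4, 'n': 4152}
```

View pics/crop0.png

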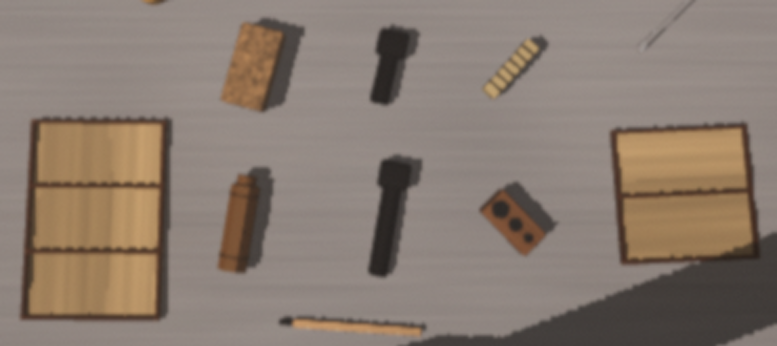

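The sizes and top heights match the given things to within about 3 mm, and the tray sizes match too. I'll make a small planner for shift and turn, then start.

```bash
cat > plan.py <<'E'
import sys, numpy as np
from rig import env
# args x_mm y_mm z_mm yaw_deg (tool x axis); prints shift in tool axes + turn
s=env.observe(); R=np.array(s["tool_rot"]); p=np.array(s["position"])
a=list(map(float,sys.argv[1:]))
yaw=np.degrees(np.arctan2(R[1,0],R[0,0]))
print("t",round(s["time_s"],2),"pos",np.round(p*1000,1),"yaw",round(yaw,1),"q6",round(s["q"][5],1),"w",round(s["grip_width"]*1000,1))
for i in range(0,len(a),4):
    t=np.array(a[i:i+3])/1000; turn=yaw-a[i+3]
    print("shift",np.round(R.T@(t-p),4),"turn",round(turn,1),"q6 end",round(90+np.degrees(np.arctan2(t[1],t[0]))-a[i+3],1))
E
python3 plan.py 624 -12.6 100 -14.3  624 -12.6 5 -14.3
```

```text
t 0.1 pos [ 207.4 -509.1  230.8] yaw 22.2 q6 -12.3 w 85.8
shift [ 0.5731 -0.3025  0.1313] turn 36.5 q6 end 103.1
shift [ 0.573  -0.3024  0.2263] turn 36.5 q6 end 103.1
```

Call:
drive_tool --series '[[[0.573, -0.3025, 0.131], 36.5, 0.05], [[0.573, -0.3025, 0.131], 36.5, 0.05], [[0.573, -0.3025, 0.131], 36.5, 0.05], [[0.573, -0.3025, 0.131], 36.5, 0.05], [[0.573, -0.3025, 0.131], 36.5, 0.05], [[0.573, -0.3025, 0.131], 36.5, 0.05], [[0.573, -0.3025, 0.131], 36.5, 0.05], [[0.573, -0.3025, 0.131], 36.5, 0.05], [[0.573, -0.3025, 0.131], 36.5, 0.05], [[0.573, -0.3025, 0.131], 36.5, 0.05], [[0.573, -0.3025, 0.131], 36.5, 0.05], [[0.573, -0.3025, 0.131], 36.5, 0.05], [[0.573, -0.3025, 0.131], 36.5, 0.05], [[0.573, -0.3025, 0.131], 36.5, 0.05], [[0.573, -0.3025, 0.131], 36.5, 0.05], [[0.573, -0.3025, 0.131], 36.5, 0.05], [[0.573, -0.3025, 0.131], 36.5, 0.05], [[0.573, -0.3025, 0.131], 36.5, 0.05]]'

```text
time_s: 1.9
position: [0.6237, -0.0141, 0.1007]
tool_rot: [[0.968, -0.249, 0.0], [-0.249, -0.968, -0.0], [0.0, 0.0, -1.0]]
ft_force: [0.5, 0.0, -0.1]
grip_width: 0.05
gripper_force: 0.0
```

```bash
python3 plan.py 624 -12.6 5 -14.3
python3 - <<'E'
from rig import viewer
import cv2
d=viewer.get_image("side");cv2.imwrite("pics/s1.png",cv2.resize(d["img"][100:300,180:480],None,fx=2.5,fy=2.5,interpolation=2)[:,:,::-1])
E
```

```text
t 1.9 pos [623.7 -14.1 100.7] yaw -14.4 q6 92.3 w 50.0
shift [-0.0001 -0.0015  0.0957] turn -0.1 q6 end 103.1
```

View pics/s1.png

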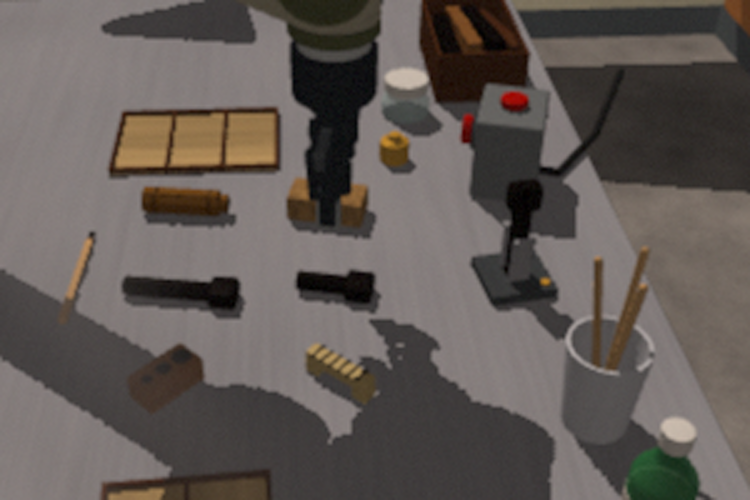

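The gripper hangs above the short peg (side crop near (330,210)), open and clear of the clip. Descending to grip.

Call:
drive_tool --series '[[[0, -0.0015, 0.04], 0, 0.05], [[0, -0.0015, 0.07], 0, 0.05], [[0, -0.0015, 0.085], 0, 0.05], [[0, -0.0015, 0.0955], 0, 0.05], [[0, -0.0015, 0.0955], 0, 0.05], [[0, -0.0015, 0.0955], 0, 0.015], [[0, -0.0015, 0.0955], 0, 0.01], [[0, -0.0015, 0.0955], 0, 0.01], [[0, -0.0015, 0.0955], 0, 0.01], [[0, -0.0015, 0.0955], 0, 0.01], [[0, -0.0015, 0.0955], 0, 0.01]]' --newtons 40

```text
time_s: 3.05
position: [0.625, -0.0117, 0.0062]
tool_rot: [[0.969, -0.248, 0.002], [-0.248, -0.969, -0.0], [0.002, -0.0, -1.0]]
ft_force: [-0.8, 0.8, 7.0]
grip_width: 0.0278
gripper_force: 39.2
```

```bash
python3 plan.py 624 -12.6 100 -14.3  524.6 -318.1 70 92.3
```

```text
t 3.05 pos [625.  -11.7   6.2] yaw -14.3 q6 92.4 w 27.8
shift [-0.0006  0.0012 -0.0938] turn -0.0 q6 end 103.1
shift [-0.0213  0.3218 -0.0639] turn -106.6 q6 end -33.5
```

Width 27.8 mm is neither shank (20) nor head (32), so a pad has probably caught the head's corner. I'll open, move 7 mm toward the shank end and regrip.

Call:
drive_tool --series '[[[0, 0, 0], 0, 0.05], [[0, 0, 0], 0, 0.05], [[0, 0, 0], 0, 0.05], [[0, 0, -0.1], 0, 0.05], [[0, 0, -0.1], 0, 0.05], [[0, 0, -0.1], 0, 0.05]]'

```text
time_s: 3.65
position: [0.6274, -0.0121, 0.1117]
tool_rot: [[0.969, -0.247, 0.012], [-0.247, -0.969, -0.003], [0.012, -0.0, -1.0]]
ft_force: [0.2, 0.2, -0.2]
grip_width: 0.0499
gripper_force: 0.0
```

```bash
python3 plan.py 617 -11 5 -14.3
python3 - <<'E'
from rig import viewer
import cv2
d=viewer.get_image("side");cv2.imwrite("pics/s2.png",cv2.resize(d["img"][150:250,220:400],None,fx=4,fy=4,interpolation=2)[:,:,::-1])
E
```

```text
t 3.65 pos [627.4 -12.1 111.7] yaw -14.3 q6 92.4 w 49.9
shift [-0.0116  0.0015  0.1065] turn -0.0 q6 end 103.3
```

View pics/s2.png

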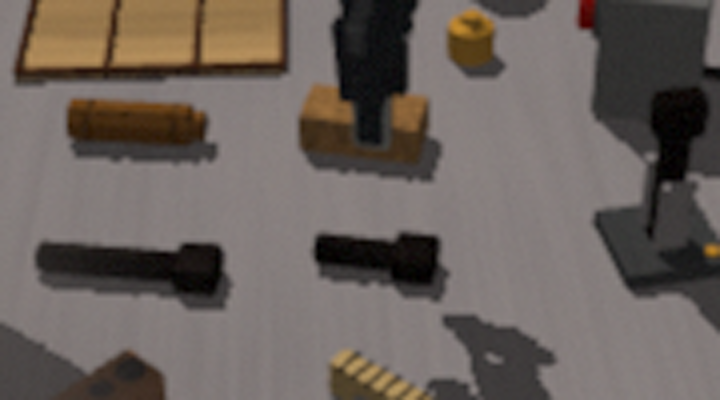

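The peg still lies flat at (375,257) in the crop, possibly slightly turned. I'll measure it in the side view.

```bash
cat > ms.py <<'E'
from h import *
from rig import viewer
d=viewer.get_image("side")
print("short",measure(d,(294,204,335,226),"dark",.01))
print("long",measure(d,(225,205,280,230),"dark",.01))
m=mask(d,(294,204,335,226),"dark"); P=pts(d,m); k=P[:,2]>.012; (c,s,a)=cv2.minAreaRect((P[k,:2]*1000).astype(np.float32)); print("depth",c,s,a)
E
python3 ms.py
python3 - <<'E'
import sys; sys.path.insert(0,'.')
from h import *
d=dict(np.load("side0.npz"));print("before",measure(d,(294,204,335,226),"dark",.01))
m=mask(d,(294,204,335,226),"dark"); P=pts(d,m); k=P[:,2]>.012; print("depth",cv2.minAreaRect((P[k,:2]*1000).astype(np.float32)))
E
```

```text
short {'c': array([625.4, -20.5]), 'size': array([59.1, 79. ]), 'ang': 0.7, 'mean': array([627.6, -15.8]), 'w_lo_hi': array([40.6, 58.9]), 'ztop': 18.6, 'n': 333}
long {'c': array([470.8,  -6.6]), 'size': array([ 55.2, 124.7]), 'ang': -20.1, 'mean': array([475.7, -13.7]), 'w_lo_hi': array([33.6, 55.2]), 'ztop': 19.0, 'n': 444}
depth (623.5368041992188, -13.142066955566406) (32.796722412109375, 77.2782211303711) 76.94779968261719
before {'c': array([624.9, -15.6]), 'size': array([57.5, 87.1]), 'ang': -16.0, 'mean': array([627.7, -18.5]), 'w_lo_hi': array([41.1, 57.3]), 'ztop': 18.5, 'n': 381}
depth ((624.91552734375, -10.311927795410156), (34.86233139038086, 78.04139709472656), 68.65946197509766)
```

Call:
drive_tool --series '[[[0, 0.05, 0], 0, 0.05], [[0, 0.1, 0], 0, 0.05], [[0, 0.15, 0], 0, 0.05], [[0, 0.2, 0], 0, 0.05], [[0, 0.25, 0], 0, 0.05], [[0, 0.28, 0], 0, 0.05], [[0, 0.28, 0], 0, 0.05]]'

```text
time_s: 4.45
position: [0.5532, -0.2864, 0.1027]
tool_rot: [[0.968, -0.252, -0.003], [-0.252, -0.968, 0.001], [-0.003, -0.0, -1.0]]
ft_force: [0.8, 0.7, -0.5]
grip_width: 0.0501
gripper_force: 0.0
```

```bash
python3 - <<'E'
from h import *
from rig import viewer
d=viewer.get_image("top");np.savez("top1.npz",**d)
m=measure(d,(315,188,348,236),"dark",.01);print(m)
d0=dict(np.load("top0.npz"))
for z,b in((d0,(315,188,348,236)),(d,(315,188,348,236)),(d0,(312,248,350,320))):
    mk=mask(z,b,"dark"); v,u=np.nonzero(mk); w=ray(z,np.c_[u,v],.01)[:,:2]*1000
    # shank & head centroids along the length
    c=w.mean(0);_,_,V=np.linalg.svd(w-c);e=V[0]*np.sign(V[0,0]);t=(w-c)@e
    n=np.array([-e[1],e[0]])
    for lo in range(-60,50,10):
        k=(t>=lo)&(t<lo+10)
        if k.sum()>5: print(lo,np.round(w[k].mean(0),1),round(np.ptp((w[k]-c)@n),1),end="; ")
    print("pca",np.degrees(np.arctan2(e[1],e[0])),t.min(),t.max())
a=[cv2.resize(z["img"][185:240,305:355],None,fx=7,fy=7,interpolation=2) for z in(d0,d)]
cv2.imwrite("pics/t1.png",np.hstack(a)[:,:,::-1])
E
python3 plan.py 617 -11 100 -14.3
```

```text
{'c': array([625.2, -13.6]), 'size': array([29.8, 76.5]), 'ang': -11.8, 'mean': array([629.4, -14.1]), 'w_lo_hi': array([18. , 29.8]), 'ztop': 20.9, 'n': 350}
-50 [589.4  -4.6] 15.9; -40 [595.4  -6.1] 18.0; -30 [605.2  -8.5] 18.1; -20 [615. -11.] 18.1; -10 [624.8 -13.2] 18.2; 0 [634.8 -16.3] 27.2; 10 [644.2 -17.4] 30.4; 20 [653.8 -20.4] 30.4; 30 [660.5 -23.3] 25.1; pca -13.923126866874904 -42.68288858154251 34.820326641434875
-50 [589.3  -4.3] 15.9; -40 [595.3  -5.8] 17.5; -30 [605.1  -8.2] 17.5; -20 [614.9 -10.7] 17.5; -10 [624.6 -12.9] 17.6; 0 [634.6 -15.5] 25.0; 10 [644.  -17.6] 29.9; 20 [653.8 -19.5] 29.4; 30 [660.  -23.2] 25.1; pca -13.753984709328622 -42.488012535805794 33.98157777381029
-60 [420.8  -3.2] 18.5; -50 [430.8  -4.8] 17.9; -40 [440.4  -6.7] 18.6; -30 [450.4  -8.5] 18.3; -20 [460.4 -10.3] 18.6; -10 [470.2 -12. ] 18.3; 0 [479.8 -13.7] 18.0; 10 [489.7 -15.7] 18.4; 20 [500.1 -17.3] 26.6; 30 [509.6 -18.9] 30.9; 40 [519.2 -21.2] 29.9; pca -10.385918242852885 -62.783265065110804 52.64969278499187
t 4.5 pos [ 553.8 -284.2  102.9] yaw -14.5 q6 66.5 w 50.1
shift [-0.0073 -0.2803  0.0033] turn -0.2 q6 end 103.3
```

View pics/t1.png

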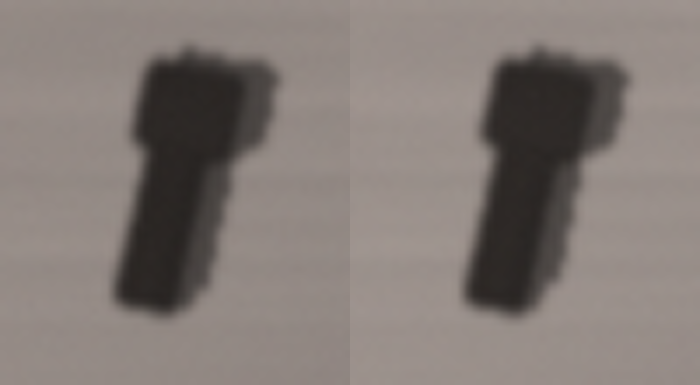

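Crop comparison: the peg has not moved (head top at (190,105), shank foot at (145,300)). Its axis is about -13.8° and the head starts near x=636, so my pads were on the head's edge. I'll grip at (613,-10.4). The long peg's shank line gives -10.3°.

```bash
python3 plan.py 613 -10.4 90 -13.8 613 -10.4 5 -13.8
```

```text
t 4.5 pos [ 553.8 -284.2  102.9] yaw -14.5 q6 66.5 w 50.1
shift [-0.0113 -0.2798  0.0133] turn -0.7 q6 end 102.8
shift [-0.0111 -0.2797  0.0983] turn -0.7 q6 end 102.8
```

Call:
drive_tool --series '[[[-0.011, -0.28, 0.013], -0.7, 0.05], [[-0.011, -0.28, 0.013], -0.7, 0.05], [[-0.011, -0.28, 0.013], -0.7, 0.05], [[-0.011, -0.28, 0.013], -0.7, 0.05], [[-0.011, -0.28, 0.013], -0.7, 0.05], [[-0.011, -0.28, 0.013], -0.7, 0.05], [[-0.011, -0.28, 0.013], -0.7, 0.05], [[-0.011, -0.28, 0.013], -0.7, 0.05], [[-0.011, -0.28, 0.05], -0.7, 0.05], [[-0.011, -0.28, 0.08], -0.7, 0.05], [[-0.011, -0.28, 0.098], -0.7, 0.05], [[-0.011, -0.28, 0.098], -0.7, 0.05], [[-0.011, -0.28, 0.098], -0.7, 0.05], [[-0.011, -0.28, 0.098], -0.7, 0.01], [[-0.011, -0.28, 0.098], -0.7, 0.01], [[-0.011, -0.28, 0.098], -0.7, 0.01], [[-0.011, -0.28, 0.098], -0.7, 0.01], [[-0.011, -0.28, 0.098], -0.7, 0.01], [[-0.011, -0.28, 0.098], -0.7, 0.01], [[-0.011, -0.28, 0.098], -0.7, 0.01]]' --newtons 40

```text
time_s: 6.5
position: [0.6143, -0.0091, 0.0081]
tool_rot: [[0.972, -0.236, 0.002], [-0.236, -0.972, -0.001], [0.002, 0.0, -1.0]]
ft_force: [-1.8, -0.3, 6.9]
grip_width: 0.0178
gripper_force: 39.1
```

```bash
python3 plan.py 525 -328.6 80 92.3
```

```text
t 6.5 pos [614.3  -9.1   8.1] yaw -13.6 q6 91.8 w 17.8
shift [-0.0113  0.3316 -0.0719] turn -105.9 q6 end -34.3
```

Width 17.8 mm with 7 N of upthrust means the pads squeeze above the shank's equator. I'll open, go 6 mm lower and regrip.

Call:
drive_tool --series '[[[0, 0, 0], 0, 0.045], [[0, 0, 0], 0, 0.045], [[0, 0, 0.003], 0, 0.045], [[0, 0, 0.006], 0, 0.045], [[0, 0, 0.006], 0, 0.045], [[0, 0, 0.006], 0, 0.01], [[0, 0, 0.006], 0, 0.01], [[0, 0, 0.006], 0, 0.01], [[0, 0, 0.006], 0, 0.01], [[0, 0, 0.006], 0, 0.01], [[0, 0, 0.006], 0, 0.01]]'

```text
time_s: 7.6
position: [0.6138, -0.0089, 0.0009]
tool_rot: [[0.972, -0.236, 0.0], [-0.236, -0.972, -0.0], [0.0, -0.0, -1.0]]
ft_force: [-0.5, 0.2, 1.1]
grip_width: 0.0184
gripper_force: 39.1
```

```bash
python3 plan.py 525 -328.6 80 92.3; python3 -c "
from rig import env; s=env.observe(); print(s['ft_force'],s['gripper_force'])"
```

```text
t 7.6 pos [613.8  -8.9   0.9] yaw -13.6 q6 91.8 w 18.4
shift [-0.0109  0.3317 -0.0791] turn -105.9 q6 end -34.3
[-0.54209299  0.24744077  1.0537962 ] 39.09349322319031
```

Call:
drive_tool --series '[[[0, 0, -0.05], 0, 0.01], [[0, 0, -0.08], 0, 0.01], [[-0.011, 0.332, -0.08], -105.9, 0.01], [[-0.011, 0.332, -0.08], -105.9, 0.01], [[-0.011, 0.332, -0.08], -105.9, 0.01], [[-0.011, 0.332, -0.08], -105.9, 0.01], [[-0.011, 0.332, -0.08], -105.9, 0.01], [[-0.011, 0.332, -0.08], -105.9, 0.01], [[-0.011, 0.332, -0.08], -105.9, 0.01], [[-0.011, 0.332, -0.08], -105.9, 0.01], [[-0.011, 0.332, -0.08], -105.9, 0.01], [[-0.011, 0.332, -0.08], -105.9, 0.01], [[-0.011, 0.332, -0.08], -105.9, 0.01], [[-0.011, 0.332, -0.08], -105.9, 0.01], [[-0.011, 0.332, -0.08], -105.9, 0.01], [[-0.011, 0.332, -0.08], -105.9, 0.01], [[-0.011, 0.332, -0.08], -105.9, 0.01], [[-0.011, 0.332, -0.08], -105.9, 0.01]]'

```text
time_s: 9.4
position: [0.5247, -0.3289, 0.0808]
tool_rot: [[-0.037, 0.999, -0.0], [0.999, 0.037, 0.0], [0.0, -0.0, -1.0]]
ft_force: [-0.1, -0.2, 0.0]
grip_width: 0.0187
gripper_force: 39.3
```

```bash
python3 plan.py 525 -328.6 4 92.3
python3 - <<'E'
from rig import viewer
import cv2
d=viewer.get_image("side");cv2.imwrite("pics/s3.png",cv2.resize(d["img"][180:380,180:380],None,fx=2.8,fy=2.8,interpolation=2)[:,:,::-1])
E
```

```text
t 9.4 pos [ 524.7 -328.9   80.8] yaw 92.1 q6 -45.2 w 18.7
shift [0.0003 0.0003 0.0768] turn -0.2 q6 end -34.3
```

View pics/s3.png

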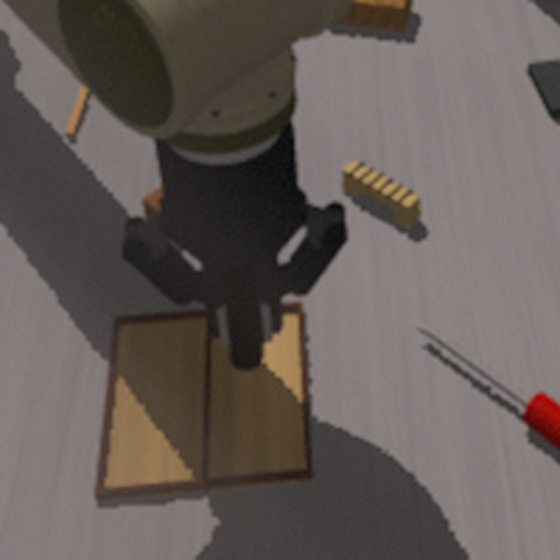

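The short peg is held level over the far bay (shank end at (248,350) in the crop). Setting it down.

Call:
drive_tool --series '[[[0, 0, 0.04], 0, 0.01], [[0, 0, 0.06], 0, 0.01], [[0, 0, 0.07], 0, 0.01], [[0, 0, 0.074], 0, 0.01], [[0, 0, 0.077], 0, 0.01], [[0, 0, 0.077], 0, 0.01], [[0, 0, 0.077], 0, 0.01], [[0, 0, 0.077], 0, 0.03], [[0, 0, 0.077], 0, 0.03], [[0, 0, 0.077], 0, 0.03], [[0, 0, 0.05], 0, 0.03], [[0, 0, 0], 0, 0.04], [[0, 0, 0], 0, 0.04]]'

```text
time_s: 10.75
position: [0.527, -0.3309, 0.0871]
tool_rot: [[-0.04, 0.999, 0.008], [0.999, 0.04, -0.008], [-0.008, 0.008, -1.0]]
ft_force: [0.5, -0.4, 1.1]
grip_width: 0.0401
gripper_force: 0.0
```

```bash
python3 plan.py 621.2 -141.2 80 137.4 621.2 -141.2 4 137.4
```

```text
t 10.75 pos [ 527.  -330.9   87.1] yaw 92.3 q6 -45.3 w 40.1
shift [0.1858 0.1015 0.0064] turn -45.1 q6 end -60.2
shift [0.1865 0.1009 0.0824] turn -45.1 q6 end -60.2
```

Call:
drive_tool --series '[[[0.184, 0.103, 0], -45.2, 0.045], [[0.184, 0.103, 0], -45.2, 0.045], [[0.184, 0.103, 0], -45.2, 0.045], [[0.184, 0.103, 0], -45.2, 0.045], [[0.184, 0.103, 0], -45.2, 0.045], [[0.184, 0.103, 0], -45.2, 0.045], [[0.184, 0.103, 0], -45.2, 0.045], [[0.184, 0.103, 0], -45.2, 0.045], [[0.184, 0.103, 0.04], -45.2, 0.045], [[0.184, 0.103, 0.065], -45.2, 0.045], [[0.184, 0.103, 0.077], -45.2, 0.045], [[0.184, 0.103, 0.077], -45.2, 0.045], [[0.184, 0.103, 0.077], -45.2, 0.045], [[0.184, 0.103, 0.077], -45.2, 0.005], [[0.184, 0.103, 0.077], -45.2, 0.005], [[0.184, 0.103, 0.077], -45.2, 0.005], [[0.184, 0.103, 0.077], -45.2, 0.005], [[0.184, 0.103, 0.077], -45.2, 0.005], [[0.184, 0.103, 0.077], -45.2, 0.005], [[0.184, 0.103, 0.077], -45.2, 0.005]]'

```text
time_s: 12.75
position: [0.621, -0.1413, 0.0052]
tool_rot: [[-0.737, 0.676, 0.002], [0.676, 0.737, -0.001], [-0.002, 0.001, -1.0]]
ft_force: [-0.9, -0.2, 5.6]
grip_width: 0.0152
gripper_force: 40.1
```

```bash
python3 plan.py 458.6 -318.7 85 92.3
```

```text
t 12.75 pos [ 621.  -141.3    5.2] yaw 137.5 q6 -70.9 w 15.2
shift [-0.0004 -0.2405 -0.08  ] turn 45.2 q6 end -37.1
```

Call:
drive_tool --series '[[[0, 0, -0.05], 0, 0.005], [[0, 0, -0.08], 0, 0.005], [[-0.0005, -0.2405, -0.08], 45.2, 0.005], [[-0.0005, -0.2405, -0.08], 45.2, 0.005], [[-0.0005, -0.2405, -0.08], 45.2, 0.005], [[-0.0005, -0.2405, -0.08], 45.2, 0.005], [[-0.0005, -0.2405, -0.08], 45.2, 0.005], [[-0.0005, -0.2405, -0.08], 45.2, 0.005], [[-0.0005, -0.2405, -0.08], 45.2, 0.005], [[-0.0005, -0.2405, -0.08], 45.2, 0.005], [[-0.0005, -0.2405, -0.08], 45.2, 0.005], [[-0.0005, -0.2405, -0.08], 45.2, 0.005], [[-0.0005, -0.2405, -0.08], 45.2, 0.005], [[-0.0005, -0.2405, -0.08], 45.2, 0.005]]'

```text
time_s: 14.15
position: [0.4584, -0.3183, 0.0838]
tool_rot: [[-0.04, 0.999, -0.0], [0.999, 0.04, 0.0], [0.0, -0.0, -1.0]]
ft_force: [-0.6, -0.3, 0.0]
grip_width: 0.0147
gripper_force: 39.4
```

```bash
python3 plan.py 458.6 -318.7 8.5 92.3
python3 - <<'E'
from rig import viewer
import cv2
d=viewer.get_image("side");cv2.imwrite("pics/s4.png",cv2.resize(d["img"][220:380,180:340],None,fx=3.2,fy=3.2,interpolation=2)[:,:,::-1])
E
```

```text
t 14.15 pos [ 458.4 -318.3   83.8] yaw 92.3 q6 -49.2 w 14.7
shift [-0.0004  0.0002  0.0753] turn 0.0 q6 end -37.1
```

View pics/s4.png

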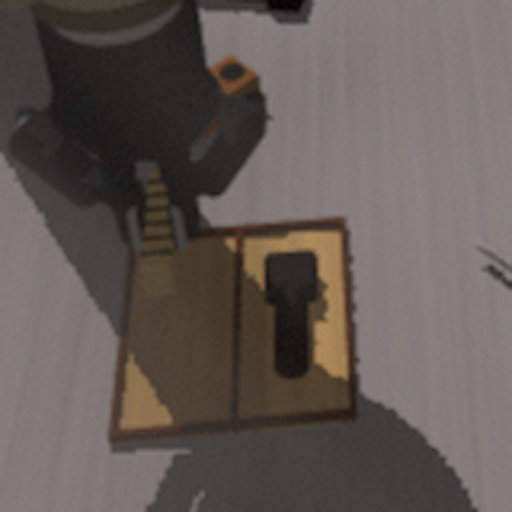

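The short peg lies in its bay at (292,315), and the bridge hangs upright at (155,230). Lowering it.

Call:
drive_tool --series '[[[0, 0, 0.04], 0, 0.005], [[0, 0, 0.06], 0, 0.005], [[0, 0, 0.07], 0, 0.005], [[0, 0, 0.073], 0, 0.005], [[0, 0, 0.076], 0, 0.005], [[0, 0, 0.076], 0, 0.005], [[0, 0, 0.076], 0, 0.005], [[0, 0, 0.076], 0, 0.028], [[0, 0, 0.076], 0, 0.028], [[0, 0, 0.076], 0, 0.028], [[0, 0, 0.05], 0, 0.028], [[0, 0, 0], 0, 0.04], [[0, 0, 0], 0, 0.04], [[0, 0, 0], 0, 0.04]]'

```text
time_s: 15.6
position: [0.4585, -0.3188, 0.0848]
tool_rot: [[-0.04, 0.999, 0.002], [0.999, 0.04, -0.002], [-0.002, 0.002, -1.0]]
ft_force: [0.1, 0.6, -0.4]
grip_width: 0.0398
gripper_force: 0.0
```

```bash
python3 plan.py 473 -12.6 85 -10.3 473 -12.6 1.5 -10.3
```

```text
t 15.6 pos [ 458.5 -318.8   84.8] yaw 92.3 q6 -49.2 w 39.8
shift [ 0.3054  0.0266 -0.0007] turn 102.6 q6 end 98.8
shift [0.3055 0.0265 0.0828] turn 102.6 q6 end 98.8
```

Call:
drive_tool --series '[[[0.305, 0.0265, 0], 102.6, 0.045], [[0.305, 0.0265, 0], 102.6, 0.045], [[0.305, 0.0265, 0], 102.6, 0.045], [[0.305, 0.0265, 0], 102.6, 0.045], [[0.305, 0.0265, 0], 102.6, 0.045], [[0.305, 0.0265, 0], 102.6, 0.045], [[0.305, 0.0265, 0], 102.6, 0.045], [[0.305, 0.0265, 0], 102.6, 0.045], [[0.305, 0.0265, 0], 102.6, 0.045], [[0.305, 0.0265, 0], 102.6, 0.045], [[0.305, 0.0265, 0], 102.6, 0.045], [[0.305, 0.0265, 0], 102.6, 0.045], [[0.305, 0.0265, 0], 102.6, 0.045], [[0.305, 0.0265, 0], 102.6, 0.045], [[0.305, 0.0265, 0], 102.6, 0.045]]'

```text
time_s: 17.1
position: [0.4722, -0.0126, 0.0831]
tool_rot: [[0.984, -0.178, -0.001], [-0.178, -0.984, 0.0], [-0.002, -0.0, -1.0]]
ft_force: [-0.8, 0.2, 0.6]
grip_width: 0.045
gripper_force: 0.0
```

```bash
python3 plan.py 473 -12.6 1.5 -10.3
python3 - <<'E'
from rig import viewer
import cv2
d=viewer.get_image("side");cv2.imwrite("pics/s5.png",cv2.resize(d["img"][130:380,180:380],None,fx=2.4,fy=2.4,interpolation=2)[:,:,::-1])
E
```

```text
t 17.1 pos [472.2 -12.6  83.1] yaw -10.2 q6 84.3 w 45.0
shift [ 0.0009 -0.0002  0.0816] turn 0.1 q6 end 98.8
```

View pics/s5.png

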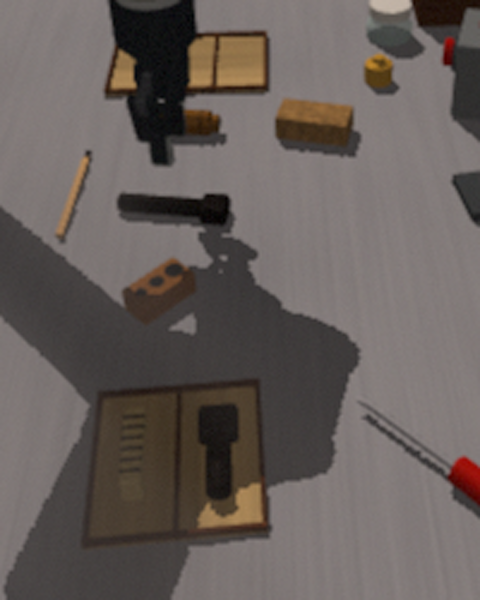

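Both two-bay items lie in their bays, with the bridge at (132,450) and the short peg at (220,450). Next I grip the long peg.

Call:
drive_tool --series '[[[0.001, 0, 0.04], 0, 0.045], [[0.001, 0, 0.065], 0, 0.045], [[0.001, 0, 0.0815], 0, 0.045], [[0.001, 0, 0.0815], 0, 0.045], [[0.001, 0, 0.0815], 0, 0.045], [[0.001, 0, 0.0815], 0, 0.01], [[0.001, 0, 0.0815], 0, 0.01], [[0.001, 0, 0.0815], 0, 0.01], [[0.001, 0, 0.0815], 0, 0.01], [[0.001, 0, 0.0815], 0, 0.01], [[0.001, 0, 0.0815], 0, 0.01]]'

```text
time_s: 18.25
position: [0.4741, -0.013, 0.0034]
tool_rot: [[0.984, -0.179, 0.002], [-0.179, -0.984, -0.001], [0.002, 0.0, -1.0]]
ft_force: [-0.7, 0.6, 5.2]
grip_width: 0.0184
gripper_force: 39.0
```

```bash
python3 plan.py 470 292.5 81 90
```

```text
t 18.25 pos [474.1 -13.    3.4] yaw -10.3 q6 84.4 w 18.4
shift [-0.0586 -0.2998 -0.0778] turn -100.3 q6 end 31.9
```

Call:
drive_tool --series '[[[0, 0, -0.05], 0, 0.01], [[0, 0, -0.08], 0, 0.01], [[-0.0586, -0.3, -0.08], -100.1, 0.01], [[-0.0586, -0.3, -0.08], -100.1, 0.01], [[-0.0586, -0.3, -0.08], -100.1, 0.01], [[-0.0586, -0.3, -0.08], -100.1, 0.01], [[-0.0586, -0.3, -0.08], -100.1, 0.01], [[-0.0586, -0.3, -0.08], -100.1, 0.01], [[-0.0586, -0.3, -0.08], -100.1, 0.01], [[-0.0586, -0.3, -0.08], -100.1, 0.01], [[-0.0586, -0.3, -0.08], -100.1, 0.01], [[-0.0586, -0.3, -0.08], -100.1, 0.01], [[-0.0586, -0.3, -0.08], -100.1, 0.01], [[-0.0586, -0.3, -0.08], -100.1, 0.01], [[-0.0586, -0.3, -0.08], -100.1, 0.01], [[-0.0586, -0.3, -0.08], -100.1, 0.01], [[-0.0586, -0.3, -0.08], -100.1, 0.01], [[-0.0586, -0.3, -0.08], -100.1, 0.01]]'

```text
time_s: 20.05
position: [0.4698, 0.2927, 0.0824]
tool_rot: [[0.005, 1.0, 0.0], [1.0, -0.005, 0.0], [0.0, 0.0, -1.0]]
ft_force: [0.2, -0.0, -0.2]
grip_width: 0.0183
gripper_force: 39.6
```

```bash
python3 plan.py 470 292.5 6 89.8
python3 - <<'E'
from rig import viewer
import cv2
d=viewer.get_image("side");cv2.imwrite("pics/s6.png",cv2.resize(d["img"][90:220,180:340],None,fx=3.5,fy=3.5,interpolation=2)[:,:,::-1])
E
```

```text
t 20.05 pos [469.8 292.7  82.4] yaw 89.7 q6 20.0 w 18.3
shift [-0.0002  0.0002  0.0764] turn -0.1 q6 end 32.1
```

View pics/s6.png

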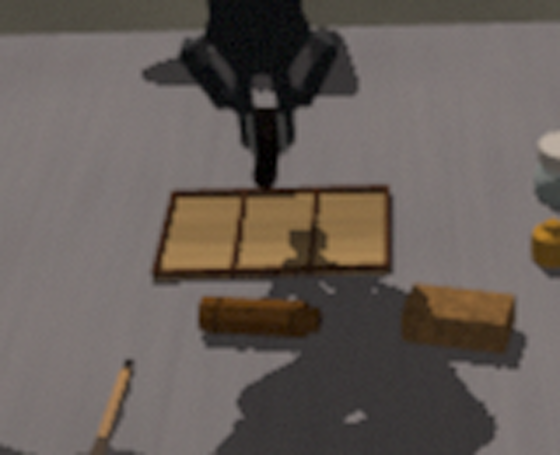

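The long peg hangs straight over the middle bay (tip at (265,185)). Lowering it.

Call:
drive_tool --series '[[[0, 0, 0.04], 0, 0.01], [[0, 0, 0.06], 0, 0.01], [[0, 0, 0.07], 0, 0.01], [[0, 0, 0.073], 0, 0.01], [[0, 0, 0.0765], 0, 0.01], [[0, 0, 0.0765], 0, 0.01], [[0, 0, 0.0765], 0, 0.01], [[0, 0, 0.0765], 0, 0.03], [[0, 0, 0.0765], 0, 0.03], [[0, 0, 0.0765], 0, 0.03], [[0, 0, 0.05], 0, 0.03], [[0, 0, 0], 0, 0.04], [[0, 0, 0], 0, 0.04], [[0, 0, 0], 0, 0.04]]'

```text
time_s: 21.5
position: [0.4701, 0.2929, 0.0832]
tool_rot: [[0.004, 1.0, 0.002], [1.0, -0.004, 0.001], [0.001, 0.002, -1.0]]
ft_force: [-0.4, -0.5, 0.1]
grip_width: 0.0398
gripper_force: 0.0
```

```bash
python3 - <<'E'
from h import *
d=dict(np.load("top0.npz"))
m=mask(d,(243,255,275,318),"sat"); v,u=np.nonzero(m); w=ray(d,np.c_[u,v],.014)[:,:2]*1000
c=w.mean(0);_,_,V=np.linalg.svd(w-c);print("handle pca",c,np.degrees(np.arctan2(V[0,1],V[0,0])))
m=mask(d,(365,262,412,308),"sat"); v,u=np.nonzero(m); w=ray(d,np.c_[u,v],.013)[:,:2]*1000
c=w.mean(0);_,_,V=np.linalg.svd(w-c);print("gauge pca",c,np.degrees(np.arctan2(V[0,1],V[0,0])))
E
python3 plan.py 464.6 139.7 84 -9 464.6 139.7 5 -9
```

```text
handle pca [463.20683129 139.9559058 ] 170.8428512452221
gauge pca [ 463.68875987 -139.76939465] -135.76350326717906
t 21.5 pos [470.1 292.9  83.2] yaw 89.8 q6 19.9 w 39.8
shift [-0.1532 -0.0049 -0.0009] turn 98.8 q6 end 115.7
shift [-0.1533 -0.0051  0.0781] turn 98.8 q6 end 115.7
```

Call:
drive_tool --series '[[[-0.153, -0.005, 0], 98.8, 0.055], [[-0.153, -0.005, 0], 98.8, 0.055], [[-0.153, -0.005, 0], 98.8, 0.055], [[-0.153, -0.005, 0], 98.8, 0.055], [[-0.153, -0.005, 0], 98.8, 0.055], [[-0.153, -0.005, 0], 98.8, 0.055], [[-0.153, -0.005, 0], 98.8, 0.055], [[-0.153, -0.005, 0], 98.8, 0.055], [[-0.153, -0.005, 0], 98.8, 0.055], [[-0.153, -0.005, 0], 98.8, 0.055], [[-0.153, -0.005, 0], 98.8, 0.055], [[-0.153, -0.005, 0], 98.8, 0.055], [[-0.153, -0.005, 0.01], 98.8, 0.055], [[-0.153, -0.005, 0.04], 98.8, 0.055], [[-0.153, -0.005, 0.065], 98.8, 0.055], [[-0.153, -0.005, 0.078], 98.8, 0.055], [[-0.153, -0.005, 0.078], 98.8, 0.055], [[-0.153, -0.005, 0.078], 98.8, 0.055]]'

```text
time_s: 23.3
position: [0.4638, 0.1398, 0.0038]
tool_rot: [[0.988, -0.156, -0.001], [-0.156, -0.988, -0.0], [-0.001, 0.0, -1.0]]
ft_force: [-0.3, 0.7, 0.4]
grip_width: 0.055
gripper_force: 0.0
```

Call:
drive_tool --series '[[[0, 0, 0], 0, 0.015], [[0, 0, 0], 0, 0.015], [[0, 0, 0], 0, 0.015], [[0, 0, 0], 0, 0.015], [[0, 0, 0], 0, 0.015], [[0, 0, 0], 0, 0.015], [[0, 0, 0], 0, 0.015]]' --newtons 60

```text
time_s: 24.0
position: [0.4645, 0.1398, 0.0051]
tool_rot: [[0.988, -0.157, 0.002], [-0.157, -0.988, 0.0], [0.002, -0.0, -1.0]]
ft_force: [-1.0, 0.3, 7.1]
grip_width: 0.0266
gripper_force: 59.9
```

```bash
python3 plan.py 536 289.2 95 89.6
```

```text
t 24.0 pos [464.5 139.8   5.1] yaw -9.0 q6 101.7 w 26.6
shift [ 0.0473 -0.1588 -0.0897] turn -98.6 q6 end 28.7
```

Call:
drive_tool --series '[[[0, 0, -0.05], 0, 0.015], [[0, 0, -0.09], 0, 0.015], [[0.047, -0.159, -0.09], -98.6, 0.015], [[0.047, -0.159, -0.09], -98.6, 0.015], [[0.047, -0.159, -0.09], -98.6, 0.015], [[0.047, -0.159, -0.09], -98.6, 0.015], [[0.047, -0.159, -0.09], -98.6, 0.015], [[0.047, -0.159, -0.09], -98.6, 0.015], [[0.047, -0.159, -0.09], -98.6, 0.015], [[0.047, -0.159, -0.09], -98.6, 0.015], [[0.047, -0.159, -0.09], -98.6, 0.015], [[0.047, -0.159, -0.09], -98.6, 0.015], [[0.047, -0.159, -0.09], -98.6, 0.015], [[0.047, -0.159, -0.09], -98.6, 0.015], [[0.047, -0.159, -0.09], -98.6, 0.015], [[0.047, -0.159, -0.09], -98.6, 0.015], [[0.047, -0.159, -0.09], -98.6, 0.015], [[0.047, -0.159, -0.09], -98.6, 0.015]]'

```text
time_s: 25.8
position: [0.5355, 0.2894, 0.0943]
tool_rot: [[0.009, 1.0, -0.0], [1.0, -0.009, -0.0], [-0.0, -0.0, -1.0]]
ft_force: [0.5, -0.4, -4.1]
grip_width: 0.0264
gripper_force: 61.5
```

```bash
python3 plan.py 536 289.2 8.1 89.6
python3 - <<'E'
from rig import viewer
import cv2
d=viewer.get_image("side");cv2.imwrite("pics/s7.png",cv2.resize(d["img"][90:220,180:340],None,fx=3.5,fy=3.5,interpolation=2)[:,:,::-1])
E
```

```text
t 25.8 pos [535.5 289.4  94.3] yaw 89.5 q6 17.7 w 26.4
shift [-0.0002  0.0005  0.0862] turn -0.1 q6 end 28.7
```

View pics/s7.png

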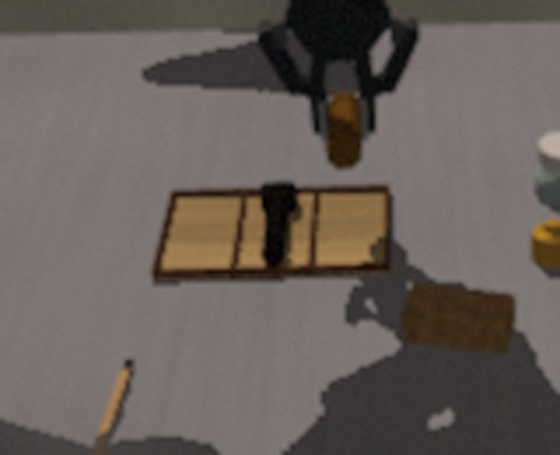

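The long peg lies in the middle bay at (278,225), with its head near the far end, which I'll check from above. The handle is held level over the far bay.

Call:
drive_tool --series '[[[0, 0, 0.04], 0, 0.015], [[0, 0, 0.07], 0, 0.015], [[0, 0, 0.08], 0, 0.015], [[0, 0, 0.083], 0, 0.015], [[0, 0, 0.0862], 0, 0.015], [[0, 0, 0.0862], 0, 0.015], [[0, 0, 0.0862], 0, 0.015], [[0, 0, 0.0862], 0, 0.036], [[0, 0, 0.0862], 0, 0.036], [[0, 0, 0.0862], 0, 0.036], [[0, 0, 0.05], 0, 0.036], [[0, 0, 0], 0, 0.055], [[0, 0, 0], 0, 0.055], [[0, 0, 0], 0, 0.055]]'

```text
time_s: 27.25
position: [0.536, 0.2896, 0.0955]
tool_rot: [[0.008, 1.0, 0.003], [1.0, -0.008, 0.001], [0.001, 0.003, -1.0]]
ft_force: [0.1, -0.3, -1.3]
grip_width: 0.0554
gripper_force: 0.0
```

```bash
python3 plan.py 464.5 -139.5 90 44 464.5 -139.5 5 44
```

```text
t 27.25 pos [536.  289.6  95.5] yaw 89.6 q6 17.7 w 55.4
shift [-0.4296 -0.0682  0.005 ] turn 45.6 q6 end 29.3
shift [-0.4297 -0.0684  0.09  ] turn 45.6 q6 end 29.3
```

Call:
drive_tool --series '[[[-0.429, -0.068, 0], 45.6, 0.055], [[-0.429, -0.068, 0], 45.6, 0.055], [[-0.429, -0.068, 0], 45.6, 0.055], [[-0.429, -0.068, 0], 45.6, 0.055], [[-0.429, -0.068, 0], 45.6, 0.055], [[-0.429, -0.068, 0], 45.6, 0.055], [[-0.429, -0.068, 0], 45.6, 0.055], [[-0.429, -0.068, 0], 45.6, 0.055], [[-0.429, -0.068, 0], 45.6, 0.055], [[-0.429, -0.068, 0], 45.6, 0.055], [[-0.429, -0.068, 0], 45.6, 0.055], [[-0.429, -0.068, 0], 45.6, 0.055], [[-0.429, -0.068, 0], 45.6, 0.055], [[-0.429, -0.068, 0], 45.6, 0.055]]'

```text
time_s: 28.65
position: [0.4644, -0.1381, 0.0942]
tool_rot: [[0.719, 0.695, -0.0], [0.695, -0.719, 0.0], [-0.0, -0.0, -1.0]]
ft_force: [-0.5, -0.4, 0.5]
grip_width: 0.0549
gripper_force: 0.0
```

```bash
python3 plan.py 464.5 -139.5 5 44
python3 - <<'E'
from h import *
from rig import viewer
d=viewer.get_image("top");np.savez("top2.npz",**d)
cv2.imwrite("pics/t2.png",cv2.resize(d["img"][228:340,145:240],None,fx=5,fy=5,interpolation=2)[:,:,::-1])
E
```

```text
t 28.65 pos [ 464.4 -138.1   94.2] yaw 44.1 q6 15.3 w 54.9
shift [-0.0009  0.0011  0.0892] turn 0.1 q6 end 29.3
```

View pics/t2.png

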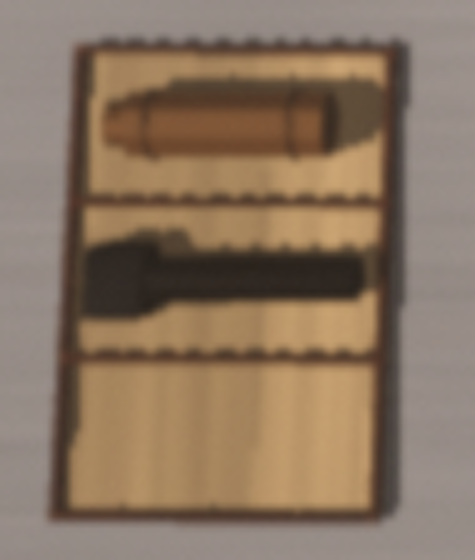

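From above, the handle (220,125) and long peg (225,275) lie lengthways in the far and middle bays, clear of the lips. Next is the gauge.

Call:
drive_tool --series '[[[-0.001, 0.001, 0.04], 0, 0.055], [[-0.001, 0.001, 0.07], 0, 0.055], [[-0.001, 0.001, 0.0895], 0, 0.055], [[-0.001, 0.001, 0.0895], 0, 0.055], [[-0.001, 0.001, 0.0895], 0, 0.055], [[-0.001, 0.001, 0.0895], 0, 0.02], [[-0.001, 0.001, 0.0895], 0, 0.02], [[-0.001, 0.001, 0.0895], 0, 0.02], [[-0.001, 0.001, 0.0895], 0, 0.02], [[-0.001, 0.001, 0.0895], 0, 0.02], [[-0.001, 0.001, 0.0895], 0, 0.02]]' --newtons 40

```text
time_s: 29.8
position: [0.4649, -0.1408, 0.0061]
tool_rot: [[0.72, 0.694, 0.002], [0.694, -0.72, -0.001], [0.001, 0.003, -1.0]]
ft_force: [-0.6, 0.3, 6.5]
grip_width: 0.0311
gripper_force: 40.6
```

```bash
python3 plan.py 404 289.5 95 90
```

```text
t 29.8 pos [ 464.9 -140.8    6.1] yaw 44.0 q6 15.2 w 31.1
shift [ 0.2549 -0.3518 -0.0896] turn -46.0 q6 end 35.6
```

Call:
drive_tool --series '[[[0, 0, -0.05], 0, 0.02], [[0, 0, -0.09], 0, 0.02], [[0.255, -0.352, -0.09], -45.8, 0.02], [[0.255, -0.352, -0.09], -45.8, 0.02], [[0.255, -0.352, -0.09], -45.8, 0.02], [[0.255, -0.352, -0.09], -45.8, 0.02], [[0.255, -0.352, -0.09], -45.8, 0.02], [[0.255, -0.352, -0.09], -45.8, 0.02], [[0.255, -0.352, -0.09], -45.8, 0.02], [[0.255, -0.352, -0.09], -45.8, 0.02], [[0.255, -0.352, -0.09], -45.8, 0.02], [[0.255, -0.352, -0.09], -45.8, 0.02], [[0.255, -0.352, -0.09], -45.8, 0.02], [[0.255, -0.352, -0.09], -45.8, 0.02], [[0.255, -0.352, -0.09], -45.8, 0.02], [[0.255, -0.352, -0.09], -45.8, 0.02], [[0.255, -0.352, -0.09], -45.8, 0.02], [[0.255, -0.352, -0.09], -45.8, 0.02]]'

```text
time_s: 31.6
position: [0.4036, 0.2896, 0.0948]
tool_rot: [[0.005, 1.0, -0.0], [1.0, -0.005, 0.0], [0.0, -0.0, -1.0]]
ft_force: [-0.2, -0.2, -0.6]
grip_width: 0.0311
gripper_force: 40.2
```

```bash
python3 plan.py 404 289.5 9.1 89.8
```

```text
t 31.6 pos [403.6 289.6  94.8] yaw 89.7 q6 22.3 w 31.1
shift [-0.0001  0.0004  0.0857] turn -0.1 q6 end 35.8
```

Call:
drive_tool --series '[[[0, 0, 0.04], 0, 0.02], [[0, 0, 0.07], 0, 0.02], [[0, 0, 0.08], 0, 0.02], [[0, 0, 0.083], 0, 0.02], [[0, 0, 0.0857], 0, 0.02], [[0, 0, 0.0857], 0, 0.02], [[0, 0, 0.0857], 0, 0.02], [[0, 0, 0.0857], 0, 0.04], [[0, 0, 0.0857], 0, 0.04], [[0, 0, 0.0857], 0, 0.04], [[0, 0, 0.05], 0, 0.04], [[0, 0, 0], 0, 0.04], [[-0.25, 0, -0.1], 0, 0.05], [[-0.25, 0, -0.1], 0, 0.05], [[-0.25, 0, -0.1], 0, 0.05], [[-0.25, 0, -0.1], 0, 0.05], [[-0.25, 0, -0.1], 0, 0.05], [[-0.25, 0, -0.1], 0, 0.05], [[-0.25, 0, -0.1], 0, 0.05]]'

```text
time_s: 33.5
position: [0.4029, 0.038, 0.1959]
tool_rot: [[0.008, 1.0, 0.002], [1.0, -0.008, -0.001], [-0.001, 0.003, -1.0]]
ft_force: [0.4, 0.5, -0.5]
grip_width: 0.0496
gripper_force: 0.0
```

Run:
```python
from h import *
from rig import viewer
d=viewer.get_image("top");np.savez("top3.npz",**d)
a=cv2.resize(d["img"][228:340,145:240],None,fx=4,fy=4,interpolation=2);b=cv2.resize(d["img"][228:340,428:523],None,fx=4,fy=4,interpolation=2)
cv2.imwrite("pics/t3.png",np.hstack([a,b])[:,:,::-1])
# heights of points above tray, tray frame: outlines of each thing at >14 mm
P=pts(d,np.ones(d["depth"].shape,bool)); 
for n,(cx,cy),yaw,bays in(("t3",(470,289.3),-.3,(-66,0,66)),("t2",(491.6,-317.4),2.3,(-33,33))):
    r=np.radians(yaw); Q=(P[:,:2]*1000-[cx,cy])@np.array([[np.cos(r),-np.sin(r)],[np.sin(r),np.cos(r)]])
    for b in bays:
        k=(abs(Q[:,0]-b)<33)&(abs(Q[:,1])<75)&(P[:,2]>.014)&(P[:,2]<.05); q=Q[k]-[b,0]
        print(n,b,"lo",q.min(0).round(1),"hi",q.max(0).round(1),"ztop",np.percentile(P[k,2],[50,95]).round(4), "n",k.sum(), "rect",np.round(cv2.minAreaRect(q.astype(np.float32))[1:][0],1),round(cv2.minAreaRect(q.astype(np.float32))[2],1))
print(measure(d,(240,182,290,240),"sat",.015))
```

```text
t3 -66 lo [-15.7 -28.9] hi [15.7 34.1] ztop [0.029  0.0316] n 509 rect [31.3 63.1] 0.1
t3 0 lo [-15.2 -60.3] hi [14.5 56.6] ztop [0.0219 0.0251] n 580 rect [116.7  29.6] 89.1
t3 66 lo [-13.7 -46.5] hi [14.  50.3] ztop [0.0291 0.0331] n 579 rect [27.7 96.8] 0.0
t2 -33 lo [ -8.8 -32.4] hi [ 7.5 37.5] ztop [0.0269 0.0297] n 284 rect [69.9 16.3] 89.8
t2 33 lo [-16.2 -41.8] hi [15.6 37.9] ztop [0.0218 0.0251] n 417 rect [79.5 31.8] 87.7
{'c': array([625.1, 127.3]), 'size': array([47.9, 86.6]), 'ang': -15.0, 'mean': array([624.8, 127.4]), 'w_lo_hi': array([47.7, 47.8]), 'ztop': 31.5, 'n': 864}
```

View pics/t3.png

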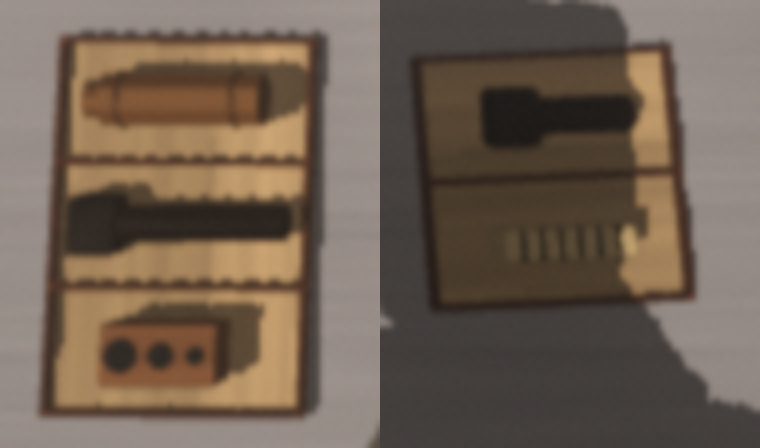

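All five lie lengthways and centred in their bays. The tops read about 29 mm (gauge), 22 mm (long and short pegs), 29 mm (handle) and 27 mm (bridge), which fits lying on the 3 mm floor. The long peg is the closest to a lip, about 6 mm off at one end. The cork has not moved, and the gripper is clear.

```bash
python3 -c "
from rig import env; print(env.close_job())"
```

```text
the job is handed in; nothing more can be done
None
```

Both kits are made up as asked and the job is handed in at about 34 s of the 115 s allowed: all five pieces checked from above as flat in their bays and clear of the lips, with the cork where it lay.

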